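# Gap-check and fill the coaster dispenser

## Task

One of the two coaster dispensers on the tasting counter has a closed-up running gap and its platform catches part way: first try the feeler blade in the gap at the front of each until you have found the one that takes the blade fully in. Load all the slate coasters that lie on the counter into that dispenser, flat in one pile on its sprung platform between the rods, and then press the whole pile down to the stop and let it rise again. Leave the feeler blade lying flat on its narrow raised rest, and do not disturb the tumbler, candlestick, corkscrew, cork stopper and foil cutter.

Things in the scene. Friction and masses are not known exactly. Their poses are not given: they have to be found in the camera images.
- blade: Feeler blade: dark wooden handle 80 long (x), 26 wide (y), 18 thick (z), with a steel blade 16 wide and 3 thick, flat in the x-y plane at mid thickness, out of its +x end. About 150 g. Origin: handle centre (9 mm above the counter as it lies flat at the start); x points to the blade's tip, 106 mm away; centre of mass 7 mm ahead of the origin.
- blade_tip (a point): End of the steel blade, 106 mm from the handle's centre.
- dispenser_1: Coaster dispenser, fixed: dark steel housing 110 x 110, 52 mm high. Origin: centre of its underside, z up; the front (own -x) looks roughly to the robot. On it four 7 mm guide rods at (+-27.6, +-27.6) mm, flared at the top, ending 150 mm above the counter: 3.5 mm of play round a coaster. Fingers fit between the rods when closing along its x or y. A gap is in its front face.
- dispenser_2: Second dispenser, of the same build and looks as dispenser_1. One of the two has a sound gap, 50 mm deep; in the other the gap closes to 1 mm about 10 mm inside, which cannot be seen from outside. Origin and axes as dispenser_1.
- dispenser_1_gap (a point): Mouth centre of dispenser_1's gap: in its front face, 55 mm ahead of its centre, 30 mm above the counter; axes as the dispenser. A level slot 7 high, 48 wide; the blade goes in flat along +x. Lips flare 14 mm out in front, 8 mm above and below the slot. A sound gap takes the tip up to 50 mm in; fully in means 30 mm or more. The bad one stops it about 10 mm in.
- platform_1_top (a point): Centre of the top face of dispenser_1's round sprung platform (66 mm across), 95 mm above the counter when empty; the pile is built on it.
- platform_1 (a joint): How far dispenser_1's platform has sunk, m: 0 empty, 0.040 at the bottom stop (in the dispenser with the bad gap it catches at 0.027 and goes no further). Spring 220 N/m: each coaster sinks it about 4 to 6 mm; pressing a pile from there to the stop takes 2 to 7 N more, and it rises again when let go.
- dispenser_2_gap (a point): Mouth centre of dispenser_2's gap: in its front face, 55 mm ahead of its centre, 30 mm above the counter; axes as the dispenser. A level slot 7 high, 48 wide; the blade goes in flat along +x. Lips flare 14 mm out in front, 8 mm above and below the slot. A sound gap takes the tip up to 50 mm in; fully in means 30 mm or more. The bad one stops it about 10 mm in.
- platform_2_top (a point): Centre of the top face of dispenser_2's round sprung platform (66 mm across), 95 mm above the counter when empty; the pile is built on it.
- platform_2 (a joint): How far dispenser_2's platform has sunk, m: 0 empty, 0.040 at the bottom stop (in the dispenser with the bad gap it catches at 0.027 and goes no further). Spring 220 N/m: each coaster sinks it about 4 to 6 mm; pressing a pile from there to the stop takes 2 to 7 N more, and it rises again when let go.
- rest_top (a point): Centre of the top of the blade's rest, 70 mm above the counter: a narrow level wooden pad 50 mm (its x) by 30 mm (its y) on a thin post with a low 100 x 80 mm foot, fixed. The handle lies flat on it, its centre over the pad's centre, in any direction.
- coaster_1: Round grey slate coaster, 64 mm across, 12 mm thick, about 110 g, lying flat on the counter. Three to five of the five are there (absent ones have no pose). Origin: centre of its underside.
- coaster_2: Round grey slate coaster, 64 mm across, 12 mm thick, about 110 g, lying flat on the counter. Three to five of the five are there (absent ones have no pose). Origin: centre of its underside.
- coaster_3: Round grey slate coaster, 64 mm across, 12 mm thick, about 110 g, lying flat on the counter. Three to five of the five are there (absent ones have no pose). Origin: centre of its underside.
- coaster_4: Round grey slate coaster, 64 mm across, 12 mm thick, about 110 g, lying flat on the counter. Three to five of the five are there (absent ones have no pose). Origin: centre of its underside.
- coaster_5: Round grey slate coaster, 64 mm across, 12 mm thick, about 110 g, lying flat on the counter. Three to five of the five are there (absent ones have no pose). Origin: centre of its underside.
- tumbler: Glass tumbler, 68 mm across, 90 mm tall; leave alone. Origin: centre of its underside.
- candle_stick: Brass candlestick, foot 80 mm across, 120 mm tall; leave alone. Origin: centre of its underside.
- corkscrew: Folded waiter's corkscrew, 100 x 20 mm, 12 mm high, lying along its x; leave alone. Origin: centre of its underside.
- stopper: Cork stopper, 28 mm across, 30 mm tall, standing; leave alone. Origin: centre of its underside.
- foil_cutter: Black foil cutter, 55 x 30 mm, 16 mm high; leave alone. Origin: centre of its underside.

How it is judged:
By the outcome, as a careful person would: the job done as asked, in the order asked, and still so for the second after the job is handed in, with the robot touching nothing.
Of coaster_1, coaster_2, coaster_3, coaster_4, coaster_5 only 3 to 5 are there at a start; the rules pass over those that are not, and their reading is None.
At some moment in a run one of coaster_1, coaster_2, coaster_3, coaster_4, coaster_5 may be knocked a few centimetres aside while the robot is not near it.
Once in a run the grip may slacken for a moment while it holds something.
It also fails if it takes over 210 s, if anything falls off the work surface, if the arm or the gripper's body presses on something with over 40 N, if the wrist force passes 120 N, or if a joint passes its speed limit or range.

## Robot

A 6-joint arm with a two-finger parallel gripper is mounted at the origin on the work surface. World frame = base frame: x ahead of the robot, y to its left, z up, the work surface at z = 0. Lengths are in mm, angles in rad, forces in N, time in s.
With the tool pointing down it reaches from about 350 to 775 mm from the base axis. Payload 7.3 kg.
Tool frame: the origin (TCP) lies on the mounting face of the last link; the fingertips stand 178 mm ahead of it and the grasp point (between the pads) lies 159 mm ahead of it; z points along the fingers, y is the line along which they close (so a half turn about z gives the same grasp; the last joint's range is limited). The gripper opens to 92 mm and grips with 3 to 60 N. Pads are 19 mm wide; open, the fingers measure 130 mm over their backs; the gripper's body (75 mm by 190 mm) begins 47 mm behind the grasp point.
Start: joints at [0.985, 0.342, 1.524, -0, 1.275, -0.146], TCP at [223.503, 475.052, 404.741] pointing down, gripper open.
Joint ranges: [-2.53, 2.53], [-0.77, 2.02], [0.04, 2.7], [-1, 4.14], [0.28, 2.66], [-3.11, 3.11]. Speed limits (rad/s): [2.57, 2.57, 3.14, 3.14, 3.14, 3.14].

## Interface

Orientations are given as [roll, pitch, yaw] about the fixed x, y, z axes, in that order (R = Rz(yaw) Ry(pitch) Rx(roll)).
In Python, from plant import bot, viewer gives the robot as it stands (bot), with the cameras (viewer).
- The arm moves only by the shell command python3 shift.py 'ROWS'. ROWS is a JSON list of rows, 1 to 5 of them, each of 5 numbers: the finger opening in mm, then dx, dy, dz in mm, then a turn about the tool's z in rad; each row is the pose to reach, as a shift and turn from the pose commanded when the command began, along the tool's axes at that moment; what a row does not reach only later rows make up. A row lasts 1/8 s, in which the tool goes at most 62.5 mm and 0.188 rad, less where a joint would pass 70% of its speed; a pose out of reach is approached as far as the arm can. The fingers move at their own pace and stop on an object; the grip force is fixed at half the most. Time passes only in rows, so rows that do not move let the fingers close. It prints the time, the measured TCP pose, the force, the opening and the grip force at its end.
- bot.get_obs(): the state, without advancing time (a new reading comes with each control period).
- viewer.capture(name): name is "scene" or "top"; returns a dict with "color" (400x640x3 uint8, red, green, blue), "K" (3x3 intrinsics, pixels), "k1" (the pictures are not rectified: a ray, as slopes to the right and down, at radius r is drawn at 1 + k1 r^2 times it, then the intrinsics apply), "R" (3x3) and "t" (3): a world point X has camera coordinates R X + t. Camera axes: x right, y down, z forward; pixel columns grow to the right and rows downward; lengths in mm; the calibration is good to about 2 mm. A picture is of the moment at which its call begins. There is no depth.
- bot.close_job(): hands the job in; it is judged then, once.
The state is a dict: "time": time; "joint_positions": joint angles; "dq": joint speeds; "tau": joint torques, N m; "tool_pos": TCP position; "tcp_rot": TCP orientation; "contact_force": force on the tool from outside, world axes, zero at the start; "moment": the same for the moment, N m; "grip_width": finger opening in mm; "finger_force": force on a finger pad.
Only numpy, scipy, OpenCV 4.12 (cv2) and the standard library are available. Lean on these libraries where they do the work, as an engineer would, in place of code of your own. Each camera call takes 0.05 s, during which the arm holds its last target. There are 200 camera calls.

## Working session

There is one attempt and no reset: what is moved stays moved. The work goes in short steps, Python scripts to look and compute and a shell command to move; the robot and the scene stay as the last step left them, time stands still between calls to the robot, and variables do not carry over. Pictures are saved under pics/ and viewed, at most 14 in all, crops included, and the job is handed in when it is done.

```bash
ls; mkdir -p pics; cat > h.py <<'E'
import numpy as np, cv2
from plant import bot, viewer
def cap(name,fn=None):
    c=viewer.capture(name)
    if fn: cv2.imwrite('pics/'+fn,c['color'][:,:,::-1])
    return c
def ray(c,u,v):
    K=np.array(c['K']);x=(u-K[0,2])/K[0,0];y=(v-K[1,2])/K[1,1]
    k=c['k1'];rd=np.hypot(x,y);r=rd
    for _ in range(30): r=rd/(1+k*r*r)
    s=r/rd if rd>0 else 1
    R=np.array(c['R']);t=np.array(c['t']).ravel()
    return -R.T@t, R.T@np.array([x*s,y*s,1])
def pt(c,u,v,z):
    o,d=ray(c,u,v); return o+d*(z-o[2])/d[2]
def proj(c,X):
    p=np.array(c['R'])@np.array(X,float)+np.array(c['t']).ravel(); x,y=p[:2]/p[2]; s=1+c['k1']*(x*x+y*y)
    K=np.array(c['K']); return K[0,0]*x*s+K[0,2],K[1,1]*y*s+K[1,2]
E
python3 - <<'E'
from h import *
for n in('top','scene'):
    c=cap(n,n+'1.png'); print(n,c['K'],c['k1'],np.round(c['R'],3),c['t'])
o=bot.get_obs();print({k:np.round(v,3) for k,v in o.items()})
E
```

```text
pics
plant.py
shift.py
top [[437.82197029   0.         317.97860717]
 [  0.         437.82197029 197.16961996]
 [  0.           0.           1.        ]] -0.017716422170895738 [[-0.017 -1.     0.026]
 [-0.987  0.013 -0.16 ]
 [ 0.159 -0.029 -0.987]] [ -11.22710539  548.49315574 1126.74848223]
scene [[451.29844694   0.         321.59942817]
 [  0.         451.29844694 203.93848003]
 [  0.           0.           1.        ]] -0.029472211232021067 [[-0.326  0.945 -0.002]
 [ 0.641  0.219 -0.736]
 [-0.695 -0.241 -0.677]] [ 193.88202615 -269.73747551 1670.97957791]
{'time': np.float64(0.1), 'joint_positions': array([ 0.985,  0.343,  1.525, -0.   ,  1.275, -0.146]), 'dq': array([-0.   , -0.001, -0.004, -0.001,  0.001,  0.001]), 'tau': array([ 2.0000e-03, -4.3201e+01, -2.4469e+01,  7.2000e-02,  5.3000e-02,
       -0.0000e+00]), 'tool_pos': array([223.441, 474.962, 404.116]), 'tcp_rot': array([-3.14 , -0.   ,  2.702]), 'contact_force': array([ 0.063, -0.454, -0.373]), 'moment': array([0.014, 0.012, 0.001]), 'finger_force': np.float64(0.0), 'grip_width': np.float64(91.725)}
```

View pics/top1.png

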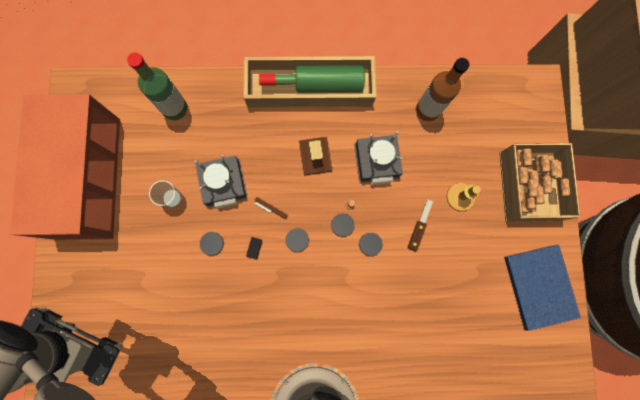

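View pics/scene1.png

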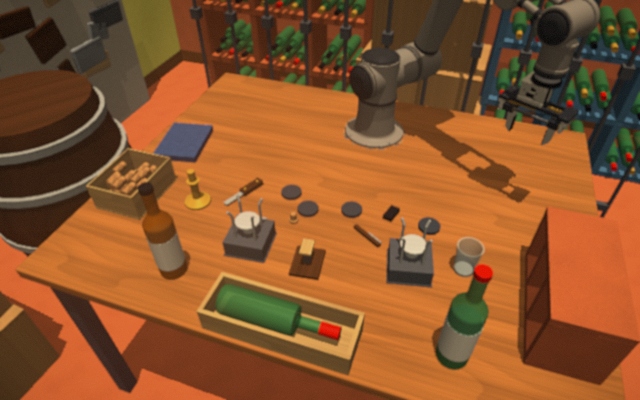

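The top view shows four coasters near (212,243), (297,240), (343,225) and (371,244). The blade handle is at (417,236) with its tip at (428,202). The dispensers are at (220,180) and (380,158), and the rest is at (316,154). Next I measure these more precisely.

```bash
cat > m.py <<'E'
from h import *
def coasters(c):
    hsv=cv2.cvtColor(c['color'],cv2.COLOR_RGB2HSV)
    m=((hsv[:,:,1]<110)&(hsv[:,:,2]<120)).astype('uint8')
    n,l,s,ce=cv2.connectedComponentsWithStats(m)
    for i in range(1,n):
        x,y,w,h,a=s[i]
        if a>30 and 130<y<300 and 150<x<500: print(s[i],np.round(ce[i],1),np.round(pt(c,*ce[i],12)[:2],1))
E
python3 - <<'E'
from m import *
c=cap('top'); coasters(c)
im=cv2.resize(c['color'][185:265,385:465],None,fx=7,fy=7,interpolation=cv2.INTER_CUBIC)
im2=cv2.resize(c['color'][125:215,185:415],None,fx=3.4,fy=3.4,interpolation=cv2.INTER_CUBIC)
cv2.imwrite('pics/b.png',im[:,:,::-1]);cv2.imwrite('pics/d.png',im2[:,:,::-1])
E
```

```text
[ 355  136   47   47 1202] [375.3 161.2] [ 653.3 -182.4]
[ 197  157   50   51 1250] [223.9 183.5] [595.  237.6]
[332 214  22  23 396] [342.4 224.9] [476.  -85.6]
[286 229  23  23 395] [297. 240.] [436.9  38.4]
[200 233  23  23 411] [211.3 243.5] [431.1 268.7]
[359 233  23  23 400] [370.2 244.1] [ 422.7 -159.9]
[247 238  14  21 193] [253.7 247.8] [417.6 154.9]
```

View pics/b.png

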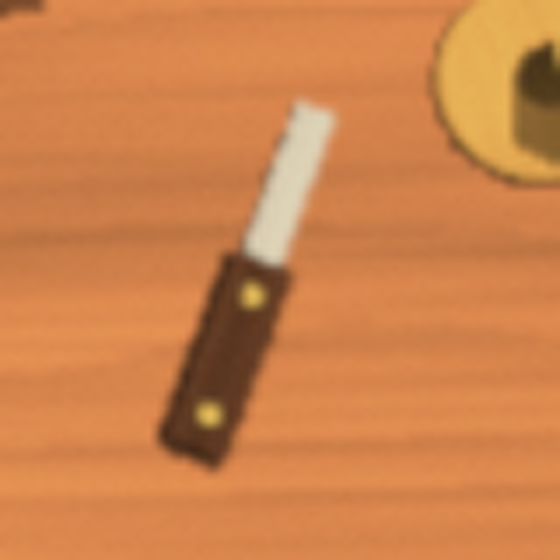

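View pics/d.png

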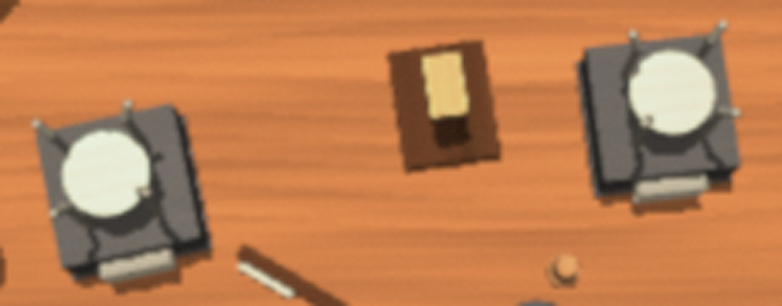

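The crops show the blade clearly. Rivets are at (252,295) and (208,414) and the tip at (317,107), at 7x. In the other crop are the white platforms, the housing corners, the lips and the rest pad.

```bash
python3 - <<'E'
from m import *
c=cap('top'); f=lambda u,v,s,x0,y0:((u+.5)/s-.5+x0,(v+.5)/s-.5+y0)
b=lambda u,v,z:pt(c,*f(u,v,7,385,185),z)
r1,r2,tp=b(252,295,18),b(208,414,18),b(317,107,10.5)
print('cam',ray(c,0,0)[0])
print('handle',(r1+r2)/2,'tip',tp,'yaw',np.arctan2(*(r1-r2)[1::-1]),np.linalg.norm(tp-(r1+r2)/2),np.arctan2(*(tp-(r1+r2)/2)[1::-1]))
for p in([(162,435),(217,465),(292,270),(225,250)],):
    q=np.array([b(*x,18) for x in p]); print('hcorn',q.mean(0))
d=lambda u,v,z:pt(c,*f(u,v,3.4,185,125),z)
for nm,cs in (('L',[(38,128),(176,105),(207,240),(70,268)]),('R',[(585,50),(722,38),(738,165),(602,188)])):
    q=np.array([d(*x,52) for x in cs]); print(nm,np.round(q[:,:2],1).tolist(),'cen',q.mean(0)[:2],'yaw',[np.arctan2(*(a)[1::-1]) for a in (q[0]-q[3],q[1]-q[2])],[np.arctan2(-a[0],a[1]) for a in (q[0]-q[1],q[3]-q[2])])
for nm,cs in (('rest',[(421,57),(461,53),(468,111),(430,117)]),):
    q=np.array([d(*x,70) for x in cs]); print(nm,np.round(q[:,:2],1).tolist(),q.mean(0),np.arctan2(*(q[0]-q[3])[1::-1]))
q=[d(*x,150)[:2] for x in((37,124),(128,104),(633,34),(722,26),(738,112))];print(np.round(q,1))
col=c['color']; hsv=cv2.cvtColor(col,cv2.COLOR_RGB2HSV)
m=((hsv[:,:,1]<60)&(hsv[:,:,2]>190)).astype('uint8'); m[:,:185]=0; m[:, 420:]=0; m[:130]=0;m[220:]=0
n,l,s,ce=cv2.connectedComponentsWithStats(m)
for i in range(1,n):
    if s[i][4]>150:
        ct=cv2.findContours((l==i).astype('uint8'),0,1)[0][0]; e=cv2.fitEllipse(cv2.convexHull(ct)); print(s[i],'plat',pt(c,*e[0],95),pt(c,*ce[i],95),e)
    elif s[i][4]>10: print(s[i],ce[i])
E
```

```text
cam [ 361.5782603    14.3866805  1199.82795313]
handle [ 444.4389477  -288.69047392   18.        ] tip [ 542.20286235 -330.53750111   10.5       ] yaw -0.40510852620523874 106.60772341401713 -0.4044441275786807
hcorn [ 444.39982944 -286.38232401   18.        ]
L [[645.7, 306.1], [663.1, 198.1], [554.7, 172.6], [534.0, 278.3]] cen [599.37663645 238.76766665] yaw [np.float64(0.2436147881806384), np.float64(0.2304774141558526)] [np.float64(0.16010828212331782), np.float64(0.19306261318823148)]
R [[705.1, -127.4], [714.2, -238.3], [609.7, -246.2], [592.3, -137.3]] cen [ 655.31162494 -187.2775593 ] yaw [np.float64(0.08749268291718919), np.float64(0.07535874800189532)] [np.float64(0.08152179555337191), np.float64(0.15801331531752733)]
rest [[695.2, 4.1], [698.2, -27.3], [651.2, -32.0], [646.7, -2.2]] [672.81455832 -14.35226008  70.        ] 0.13046502861023968
[[ 624.4  282. ]
 [ 638.5  217. ]
 [ 687.6 -151. ]
 [ 693.2 -217.1]
 [ 628.  -225.8]]
[370 140  25  24 448] plat [ 658.30308362 -187.95026285   95.        ] [ 658.63392658 -188.46268677   95.        ] ((382.2342834472656, 151.68487548828125), (23.40074348449707, 24.245637893676758), 108.29202270507812)
[204 164  25  24 474] plat [599.91232566 243.63564114  95.        ] [599.98023207 243.79576946  95.        ] ((215.62545776367188, 175.42393493652344), (23.97870635986328, 25.02540397644043), 63.43562316894531)
[374 178  17   3  33] [381.93939394 178.87878788]
[215 200  19   5  35] [223.62857143 202.02857143]
[256 203  15   9  28] [262.92857143 207.07142857]
```

```bash
cat > plan.py <<'E'
import sys,numpy as np
from plant import bot, viewer
def show():
    o=bot.get_obs(); print('t%.2f'%o['time'],np.round(o['tool_pos'],1),'yaw %.3f'%o['tcp_rot'][2],'F',np.round(o['contact_force'],1),'w %.1f'%o['grip_width'],'ff %.1f'%o['finger_force']); return o
def plan(x,y,ztip,yaw):
    o=show(); p=np.array([x,y,ztip+178])-o['tool_pos']; a=o['tcp_rot'][2]
    c,s=np.cos(a),np.sin(a); t=(yaw-a+np.pi)%(2*np.pi)-np.pi
    print('shift dx %.1f dy %.1f dz %.1f turn %.3f'%(c*p[0]+s*p[1],s*p[0]-c*p[1],-p[2],-t),'rows>=%.1f'%max(np.linalg.norm(p)/62.5,abs(t)/.188))
if __name__=='__main__':
    a=[float(v) for v in sys.argv[1:]]
    plan(*a) if a else show()
E
python3 plan.py 444.4 -288.5 150 2.737
```

```text
t0.20 [223.5 475.  404.3] yaw 2.702 F [ 0.4 -0.2 -0.6] w 91.7 ff 0.0
shift dx -525.0 dy -596.8 dz 76.3 turn -0.035 rows>=12.8
```

```bash
python3 plan.py 430 150 200 2.737
python3 shift.py '[[92,-20,-30,0,0],[92,-60,-80,5,0],[92,-110,-130,10,-0.035],[92,-160,-180,20,-0.035],[92,-200,-230,26,-0.035]]'
python3 plan.py 444.4 -288.5 150 2.737
```

```text
t0.20 [223.5 475.  404.3] yaw 2.702 F [ 0.4 -0.2 -0.6] w 91.7 ff 0.0
shift dx -325.3 dy -206.1 dz 26.3 turn -0.035 rows>=6.2
time: 0.82
tool_pos: [301.5, 199.9, 380.7]
tcp_rot: [3.141, 0.001, 2.737]
contact_force: [0.7, 0.4, 0.3]
grip_width: 92.0
finger_force: 0.0
t0.82 [301.5 199.9 380.7] yaw 2.737 F [0.7 0.4 0.3] w 92.0 ff 0.0
shift dx -323.5 dy -392.9 dz 52.7 turn 0.000 rows>=8.2
```

```bash
python3 shift.py '[[92,-55,20,0,0],[92,-110,40,0,0],[92,-150,0,10,0],[92,-180,-55,20,0],[92,-200,-110,30,0]]'
python3 plan.py 444.4 -288.5 100 2.737
```

```text
time: 1.45
tool_pos: [442.1, 19.9, 350.3]
tcp_rot: [3.142, 0.0, 2.737]
contact_force: [0.9, 0.1, 0.1]
grip_width: 91.6
finger_force: 0.0
t1.45 [442.1  19.9 350.3] yaw 2.737 F [0.9 0.1 0.1] w 91.6 ff 0.0
shift dx -123.5 dy -282.6 dz 72.3 turn 0.000 rows>=5.1
```

```bash
python3 shift.py '[[70,-25,-56,10,0],[70,-50,-113,20,0],[70,-74,-170,40,0],[70,-98,-226,60,0],[70,-123,-282,72,0]]'
python3 shift.py '[[70,0,0,0,0],[70,-0.5,-0.6,30,0],[70,-0.5,-0.6,60,0],[70,-0.5,-0.6,60,0]]'
python3 plan.py 444.4 -288.5 2.5 2.737
```

```text
time: 2.08
tool_pos: [443.2, -283.2, 278.8]
tcp_rot: [3.141, -0.001, 2.737]
contact_force: [0.6, 1.0, 0.3]
grip_width: 69.5
finger_force: 0.0
time: 2.58
tool_pos: [443.4, -280.7, 218.2]
tcp_rot: [3.14, -0.005, 2.737]
contact_force: [0.3, 0.4, -0.1]
grip_width: 70.1
finger_force: 0.0
t2.58 [ 443.4 -280.7  218.2] yaw 2.737 F [ 0.3  0.4 -0.1] w 70.1 ff 0.0
shift dx -4.0 dy -6.8 dz 37.7 turn 0.000 rows>=0.6
```

```bash
python3 -c "
from h import *
c=cap('top'); im=cv2.resize(c['color'][165:295,360:500],None,fx=4,fy=4,interpolation=2); cv2.imwrite('pics/g.png',im[:,:,::-1])"
```

```text
(no output)
```

View pics/g.png

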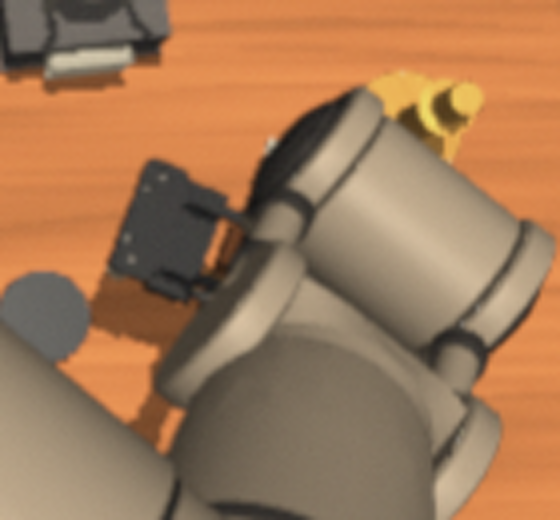

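The arm hides the blade here, and a wrist link appears near the candlestick at (430,110). I'll check the clearance in the scene view.

```bash
python3 -c "
from h import *
c=cap('scene'); im=cv2.resize(c['color'][90:250,130:340],None,fx=3.6,fy=3.6,interpolation=2); cv2.imwrite('pics/s2.png',im[:,:,::-1])"; python3 plan.py
```

```text
t2.67 [ 444.3 -281.6  220.5] yaw 2.737 F [ 0.8 -0.3 -0. ] w 70.0 ff 0.0
```

View pics/s2.png

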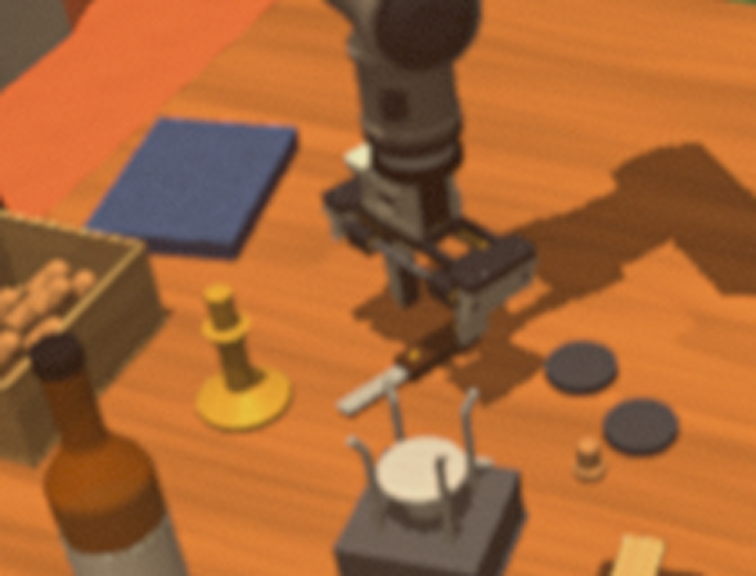

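The scene view shows the gripper straddling the handle, well clear of the candlestick.

```bash
python3 plan.py 444.4 -288.5 2.5 2.737
python3 shift.py '[[60,-2.8,-6.2,0,0],[60,-2.8,-6.2,20,0],[60,-2.8,-6.2,39,0],[60,-2.8,-6.2,39,0]]'
python3 plan.py 444.4 -288.5 2.5 2.737
```

```text
t2.67 [ 444.3 -281.6  220.5] yaw 2.737 F [ 0.8 -0.3 -0. ] w 70.0 ff 0.0
shift dx -2.8 dy -6.3 dz 40.0 turn 0.000 rows>=0.6
time: 3.18
tool_pos: [444.0, -289.0, 180.7]
tcp_rot: [3.141, -0.001, 2.737]
contact_force: [-0.5, 0.1, 0.4]
grip_width: 60.2
finger_force: 0.0
t3.17 [ 444.  -289.   180.7] yaw 2.737 F [-0.5  0.1  0.4] w 60.2 ff 0.0
shift dx -0.2 dy 0.6 dz 0.2 turn -0.000 rows>=0.0
```

```bash
python3 shift.py '[[20,0,0,0,0],[0,0,0,0,0],[0,0,0,0,0],[0,0,0,0,0],[0,0,0,0,0]]'
python3 shift.py '[[0,0,0,-10,0],[0,0,0,-40,0],[0,0,0,-80,0],[0,0,0,-120,0],[0,0,0,-120,0]]'; python3 plan.py 540 -198 60 3.232
```

```text
time: 3.8
tool_pos: [444.2, -288.8, 181.1]
tcp_rot: [3.142, 0.001, 2.737]
contact_force: [-0.6, 1.3, 4.6]
grip_width: 25.3
finger_force: 30.0
time: 4.42
tool_pos: [444.6, -289.3, 304.1]
tcp_rot: [-3.139, 0.006, 2.737]
contact_force: [0.6, 0.6, -1.4]
grip_width: 25.5
finger_force: 30.0
t4.42 [ 444.6 -289.3  304.1] yaw 2.737 F [ 0.6  0.6 -1.4] w 25.5 ff 30.0
shift dx -51.8 dy 121.5 dz 66.1 turn -0.495 rows>=2.6
```

```bash
python3 -c "
from h import *
c=viewer.capture('top')
print(pt(c,381.9,178.9,40),pt(c,223.6,202,40))"
python3 plan.py 457.3 -206.1 60 3.232

```

```text
[ 596.96766905 -193.98580084   40.        ] [539.13015273 232.40475346  40.        ]
t4.47 [ 444.1 -288.9  302. ] yaw 2.737 F [-0.7  0.3 -1.5] w 25.5 ff 30.0
shift dx 20.5 dy 81.3 dz 64.0 turn -0.495 rows>=2.6
```

```bash
python3 shift.py '[[0,7,27,10,-0.165],[0,14,54,30,-0.33],[0,20,81,50,-0.495],[0,20.5,81.3,64,-0.495],[0,20.5,81.3,64,-0.495]]'
python3 - <<'E'
from h import *
from plan import show
o=show()
for n in('top','scene'):
    c=cap(n); 
    p=o['tool_pos']+[0,0,-178+5.9]; q=np.array([np.cos(.09),np.sin(.09),0])
    print(n,[np.round(proj(c,p+q*d)) for d in(40,106)])
    u,v=map(int,proj(c,p+q*75)); im=c['color'][v-30:v+30,u-40:u+40]; cv2.imwrite(f'pics/t_{n}.png',cv2.resize(im,None,fx=5,fy=5,interpolation=2)[:,:,::-1]); print(u-40,v-30)
a=np.vstack([cv2.imread(f'pics/t_{n}.png') for n in('top','scene')]);cv2.imwrite('pics/t.png',a)
E
```

```text
time: 5.1
tool_pos: [456.8, -206.2, 235.2]
tcp_rot: [3.14, -0.003, -3.053]
contact_force: [-0.2, 0.6, -1.8]
grip_width: 25.3
finger_force: 30.0
t5.10 [ 456.8 -206.2  235.2] yaw -3.053 F [-0.2  0.6 -1.8] w 25.3 ff 30.0
top [array([388., 215.]), array([385., 190.])]
346 171
scene [array([268., 190.]), array([260., 204.])]
223 167
```

View pics/t.png

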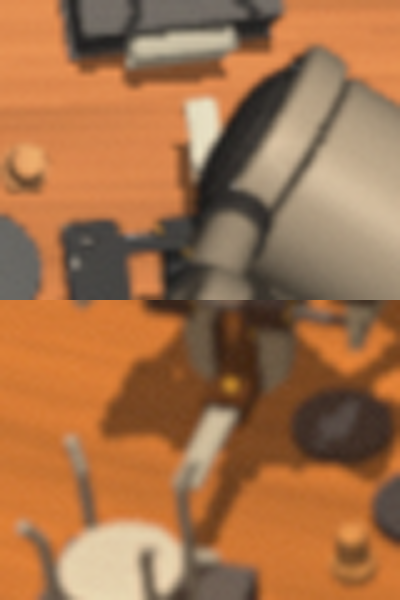

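```bash
python3 plan.py 457.3 -206.1 24.1 3.232; python3 shift.py '[[0,0,0,16,0],[0,0,0,33,0],[0,-15,0,33,0],[0,-25,0,33,0],[0,-25,0,33,0]]'
python3 shift.py '[[0,-7,0,0,0],[0,-14,0,0,0],[0,-18,0,0,0],[0,-22,0,0,0],[0,-22,0,0,0]]'; python3 shift.py '[[0,-3,0,0,0],[0,-5,0,0,0],[0,-5,0,0,0]]';python3 plan.py 457.3 -206.1 24.1 3.232
```

```text
t5.20 [ 457.3 -206.9  236.7] yaw -3.054 F [-0.8 -0.6 -0.4] w 26.0 ff 30.0
shift dx -0.1 dy 0.8 dz 34.6 turn -0.002 rows>=0.6
time: 5.82
tool_pos: [483.4, -204.0, 204.6]
tcp_rot: [-3.14, 0.002, -3.051]
contact_force: [-0.5, -0.1, -1.6]
grip_width: 25.6
finger_force: 3.0
time: 6.45
tool_pos: [504.2, -201.8, 203.7]
tcp_rot: [3.142, 0.0, -3.051]
contact_force: [-0.1, -0.6, -1.7]
grip_width: 25.7
finger_force: 30.0
time: 6.82
tool_pos: [509.1, -201.4, 203.7]
tcp_rot: [3.141, 0.0, -3.051]
contact_force: [-0.1, -0.0, -2.1]
grip_width: 25.5
finger_force: 30.0
t6.83 [ 509.1 -201.4  203.7] yaw -3.051 F [-0.1 -0.  -2.1] w 25.5 ff 30.0
shift dx 52.0 dy -0.1 dz 1.6 turn -0.000 rows>=0.8
```

The grip force dipped to 3 N during that move, so I'll look at the blade before pushing further.

```bash
python3 - <<'E'
from h import *
o=bot.get_obs(); L=[]
for n in('top','scene'):
    c=cap(n); p=o['tool_pos']+[0,0,-178+5.9]; q=np.array([np.cos(.09),np.sin(.09),0])
    print(n,[np.round(proj(c,p+q*d),1) for d in(26,40,92,106)])
    u,v=map(int,proj(c,p+q*60)); im=c['color'][v-30:v+30,u-40:u+40]; print(u-40,v-30)
    L.append(cv2.resize(im,None,fx=5,fy=5,interpolation=2)[:,:,::-1])
cv2.imwrite('pics/t2.png',np.vstack(L))
E
```

```text
top [array([384.1, 201.9]), array([383.5, 196.8]), array([381. , 178.2]), array([380.3, 173.2])]
342 159
scene [array([264.2, 206.1]), array([262.6, 209.2]), array([256.5, 221.5]), array([254.8, 224.9])]
220 183
```

View pics/t2.png

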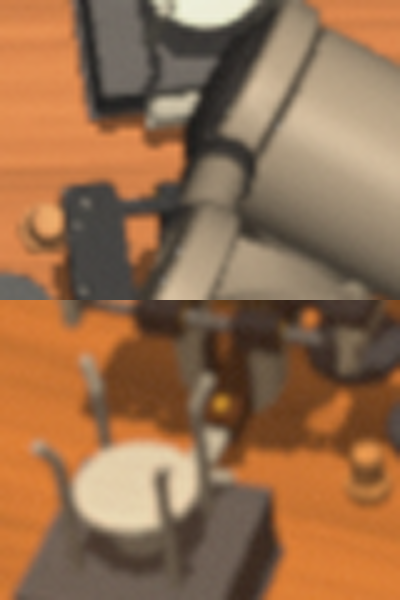

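The handle front is at (262,208.6) in the scene view, as predicted, so it has not slipped. I'll keep pushing gently.

```bash
python3 shift.py '[[0,-2,0,1.5,0],[0,-4,0,1.5,0],[0,-4,0,1.5,0]]'; python3 shift.py '[[0,-2,0,0,0],[0,-4,0,0,0],[0,-4,0,0,0]]';python3 plan.py 457.3 -206.1 24.1 3.232
```

```text
time: 7.3
tool_pos: [510.8, -200.9, 201.2]
tcp_rot: [3.139, -0.007, -3.051]
contact_force: [-12.1, -2.3, 0.7]
grip_width: 25.7
finger_force: 30.0
time: 7.68
tool_pos: [512.7, -200.4, 200.0]
tcp_rot: [3.136, -0.015, -3.051]
contact_force: [-21.0, -4.7, 0.5]
grip_width: 26.0
finger_force: 30.0
t7.67 [ 512.7 -200.4  200. ] yaw -3.051 F [-21.   -4.7   0.5] w 26.0 ff 30.0
shift dx 55.7 dy -0.7 dz -2.1 turn -0.000 rows>=0.9
```

It is blocked at about 12 mm nominal with force building, so this is the bad gap. I'll withdraw and try the left one.

```bash
python3 shift.py '[[0,8,0,-1,0],[0,25,0,-1,0],[0,50,0,-1,0],[0,60,0,-20,0],[0,60,0,-60,0]]'; python3 shift.py '[[0,0,0,-40,0],[0,0,0,-70,0],[0,0,0,-70,0]]'; python3 plan.py 403 200 130 3.357
```

```text
time: 8.3
tool_pos: [456.3, -205.9, 261.8]
tcp_rot: [3.139, -0.002, -3.052]
contact_force: [0.0, 0.3, -1.5]
grip_width: 25.6
finger_force: 30.0
time: 8.68
tool_pos: [457.8, -206.3, 334.6]
tcp_rot: [-3.138, 0.005, -3.051]
contact_force: [-0.5, 0.0, -2.0]
grip_width: 25.9
finger_force: 30.0
t8.68 [ 457.8 -206.3  334.6] yaw -3.051 F [-0.5  0.  -2. ] w 25.9 ff 30.0
shift dx 17.9 dy 409.6 dz 26.6 turn -0.125 rows>=6.6
```

```bash
python3 shift.py '[[0,3,60,0,-0.02],[0,6,120,0,-0.04],[0,9,180,0,-0.06],[0,12,240,0,-0.09],[0,15,300,0,-0.125]]'; python3 plan.py 403.2 200.4 60 3.357
```

```text
time: 9.3
tool_pos: [414.5, 93.2, 331.2]
tcp_rot: [3.141, -0.001, -2.926]
contact_force: [0.4, 0.0, -1.5]
grip_width: 25.6
finger_force: 30.0
t9.30 [414.5  93.2 331.2] yaw -2.926 F [ 0.4  0.  -1.5] w 25.6 ff 30.0
shift dx -11.9 dy 107.2 dz 93.2 turn 0.001 rows>=2.3
```

```bash
python3 shift.py '[[0,-6,50,20,0],[0,-12,107,50,0],[0,-12,107,93,0],[0,-12,107,93,0]]'; python3 plan.py 403.2 200.4 24.1 3.357;python3 - <<'E'
from h import *
o=bot.get_obs(); L=[]
for n in('top','scene'):
    c=cap(n); p=o['tool_pos']+[0,0,-178+5.9]; q=np.array([np.cos(.215),np.sin(.215),0])
    print(n,[np.round(proj(c,p+q*d),1) for d in(26,40,92,106)])
    u,v=map(int,proj(c,p+q*75)); im=c['color'][v-30:v+30,u-40:u+40]; print(u-40,v-30)
    L.append(cv2.resize(im,None,fx=5,fy=5,interpolation=2)[:,:,::-1])
cv2.imwrite('pics/t3.png',np.vstack(L))
E
```

```text
time: 9.8
tool_pos: [402.4, 198.7, 236.2]
tcp_rot: [-3.141, -0.008, -2.925]
contact_force: [0.2, 0.7, -1.6]
grip_width: 25.7
finger_force: 30.0
t9.80 [402.4 198.7 236.2] yaw -2.925 F [ 0.2  0.7 -1.6] w 25.7 ff 30.0
shift dx -1.1 dy 1.5 dz 34.1 turn 0.001 rows>=0.5
top [array([232.1, 243.2]), array([231. , 237.9]), array([227. , 218.4]), array([226. , 213.2])]
188 194
scene [array([408.7, 204.7]), array([408.8, 208. ]), array([409.3, 220.9]), array([409.4, 224.5])]
369 186
```

View pics/t3.png

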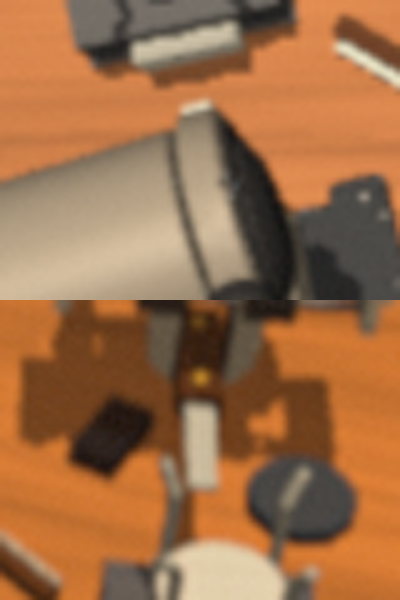

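The tip is at (409,223.6) in the scene view, level and about 2 mm back. It lines up with the lips, so I go in.

```bash
python3 shift.py '[[0,-10,1.5,5,0],[0,-20,1.5,20,0],[0,-22,1.5,34,0],[0,-22,1.5,34,0]]'; python3 plan.py 403.2 200.4 24.1 3.357
python3 shift.py '[[0,-7,0,0,0],[0,-14,0,0,0],[0,-20,0,0,0],[0,-25,0,0,0],[0,-25,0,0,0]]';python3 shift.py '[[0,-3,0,0,0],[0,-6,0,0,0],[0,-8,0,0,0],[0,-8,0,0,0]]';  python3 plan.py 403.2 200.4 24.1 3.357
```

```text
time: 10.4
tool_pos: [425.3, 204.2, 204.7]
tcp_rot: [-3.142, -0.001, -2.927]
contact_force: [0.1, 0.5, -1.6]
grip_width: 26.3
finger_force: 30.0
t10.40 [425.3 204.2 204.7] yaw -2.927 F [ 0.1  0.5 -1.6] w 26.3 ff 30.0
shift dx 22.4 dy 1.0 dz 2.6 turn -0.001 rows>=0.4
time: 11.02
tool_pos: [449.9, 210.0, 205.0]
tcp_rot: [3.142, -0.001, -2.926]
contact_force: [-1.4, -0.7, -4.6]
grip_width: 25.8
finger_force: 30.0
time: 11.52
tool_pos: [457.8, 211.7, 205.3]
tcp_rot: [3.142, 0.001, -2.926]
contact_force: [-0.6, 0.1, -5.1]
grip_width: 25.2
finger_force: 30.0
t11.53 [457.8 211.7 205.3] yaw -2.926 F [-0.6  0.1 -5.1] w 25.2 ff 30.0
shift dx 55.8 dy 0.6 dz 3.2 turn -0.000 rows>=0.9
```

```bash
python3 shift.py '[[0,0,0,2,0],[0,-2,0,3,0],[0,-4,0,3,0],[0,-4,0,3,0]]'; python3 shift.py '[[0,-3,0,0,0],[0,-6,0,0,0],[0,-9,0,0,0],[0,-9,0,0,0]]';  python3 plan.py 403.2 200.4 24.1 3.357
```

```text
time: 12.02
tool_pos: [461.9, 212.6, 202.5]
tcp_rot: [3.141, 0.001, -2.926]
contact_force: [-0.3, 0.2, -2.3]
grip_width: 25.8
finger_force: 30.0
time: 12.52
tool_pos: [470.5, 214.5, 202.3]
tcp_rot: [3.142, 0.0, -2.926]
contact_force: [0.2, 0.1, -0.9]
grip_width: 25.5
finger_force: 30.0
t12.53 [470.5 214.5 202.3] yaw -2.926 F [ 0.2  0.1 -0.9] w 25.5 ff 30.0
shift dx 68.8 dy 0.6 dz 0.2 turn -0.000 rows>=1.1
```

```bash
python3 shift.py '[[0,-4,0,0,0],[0,-8,0,0,0],[0,-12,0,0,0],[0,-14,0,0,0],[0,-14,0,0,0]]';  python3 plan.py
```

```text
time: 13.15
tool_pos: [484.1, 217.5, 202.2]
tcp_rot: [3.142, 0.0, -2.926]
contact_force: [-0.2, -0.5, -1.4]
grip_width: 25.8
finger_force: 30.0
t13.15 [484.1 217.5 202.2] yaw -2.926 F [-0.2 -0.5 -1.4] w 25.8 ff 30.0
```

The blade is fully in, about 40 mm, so the left dispenser is the sound one. I'll withdraw and take the blade to the rest, with its tip towards the robot to keep clear of the wine box.

```bash
python3 shift.py '[[0,15,0,0,0],[0,35,0,0,0],[0,60,0,0,0],[0,80,0,0,0],[0,80,0,0,0]]'; python3 shift.py '[[0,0,0,-40,0],[0,0,0,-100,0],[0,0,0,-150,0],[0,0,0,-180,0],[0,0,0,-180,0]]'; python3 plan.py 520 0 200 0.13
```

```text
time: 13.78
tool_pos: [404.8, 200.2, 202.3]
tcp_rot: [-3.142, -0.001, -2.926]
contact_force: [0.4, 0.4, -1.4]
grip_width: 25.8
finger_force: 30.0
time: 14.4
tool_pos: [406.8, 200.6, 384.7]
tcp_rot: [3.141, 0.007, -2.926]
contact_force: [0.2, 0.7, -0.8]
grip_width: 26.2
finger_force: 30.0
t14.40 [406.8 200.6 384.7] yaw -2.926 F [ 0.2  0.7 -0.8] w 26.2 ff 30.0
shift dx -67.8 dy -220.1 dz 6.7 turn -3.056 rows>=16.3
```

```bash
python3 shift.py '[[0,-14,-44,0,0.18],[0,-28,-88,0,0.36],[0,-42,-132,0,0.54],[0,-55,-176,0,0.72],[0,-68,-220,0,0.9]]'
python3 shift.py '[[0,0,0,0,0.18],[0,0,0,0,0.36],[0,0,0,0,0.54],[0,0,0,0,0.72],[0,0,0,0,0.9]]'
python3 shift.py '[[0,0,0,0,0.18],[0,0,0,0,0.36],[0,0,0,0,0.54],[0,0,0,0,0.72],[0,0,0,0,0.9]]'
python3 shift.py '[[0,0,0,0,0.18],[0,0,0,0,0.36],[0,0,0,0,0.527],[0,0,0,0,0.527]]'
python3 plan.py 620 -14.4 140 0.13
```

```text
time: 15.02
tool_pos: [520.0, -1.6, 380.5]
tcp_rot: [-3.141, -0.002, 2.451]
contact_force: [0.3, -0.7, -1.6]
grip_width: 26.2
finger_force: 30.0
time: 15.65
tool_pos: [519.4, -0.2, 380.3]
tcp_rot: [-3.139, -0.0, 1.551]
contact_force: [-0.2, 0.1, -1.5]
grip_width: 25.7
finger_force: 30.0
time: 16.27
tool_pos: [519.4, -0.2, 380.3]
tcp_rot: [-3.14, 0.002, 0.651]
contact_force: [-0.2, -0.3, -1.6]
grip_width: 25.7
finger_force: 30.0
time: 16.77
tool_pos: [519.4, -0.2, 380.6]
tcp_rot: [-3.141, 0.002, 0.131]
contact_force: [-0.6, 0.8, -1.6]
grip_width: 25.7
finger_force: 30.0
t16.77 [ 5.194e+02 -2.000e-01  3.806e+02] yaw 0.131 F [-0.6  0.8 -1.6] w 25.7 ff 30.0
shift dx 97.9 dy 27.3 dz 62.6 turn 0.001 rows>=1.9
```

```bash
python3 plan.py 671 -14.2 110 0.13; python3 shift.py '[[0,50,13,20,0],[0,100,27,50,0],[0,148,34,80,0],[0,148,34,92.6,0],[0,148,34,92.6,0]]'
 python3 plan.py 671 -14.2 74 0.13; python3 - <<'E'
from h import *
o=bot.get_obs(); L=[]
for n in('top','scene'):
    c=cap(n); 
    u,v=map(int,proj(c,[660,-14,85])); im=c['color'][v-35:v+35,u-40:u+40]; print(u-40,v-35)
    L.append(cv2.resize(im,None,fx=5,fy=5,interpolation=2)[:,:,::-1])
cv2.imwrite('pics/t4.png',np.hstack(L))
E
```

```text
t16.77 [ 5.194e+02 -2.000e-01  3.806e+02] yaw 0.131 F [-0.6  0.8 -1.6] w 25.7 ff 30.0
shift dx 148.5 dy 33.7 dz 92.6 turn 0.001 rows>=2.9
time: 17.4
tool_pos: [669.8, -14.5, 287.1]
tcp_rot: [-3.14, 0.005, 0.132]
contact_force: [-0.8, -0.3, -1.1]
grip_width: 25.7
finger_force: 30.0
t17.40 [669.8 -14.5 287.1] yaw 0.132 F [-0.8 -0.3 -1.1] w 25.7 ff 30.0
shift dx 1.3 dy -0.2 dz 35.1 turn 0.002 rows>=0.6
275 117
268 203
```

View pics/t4.png

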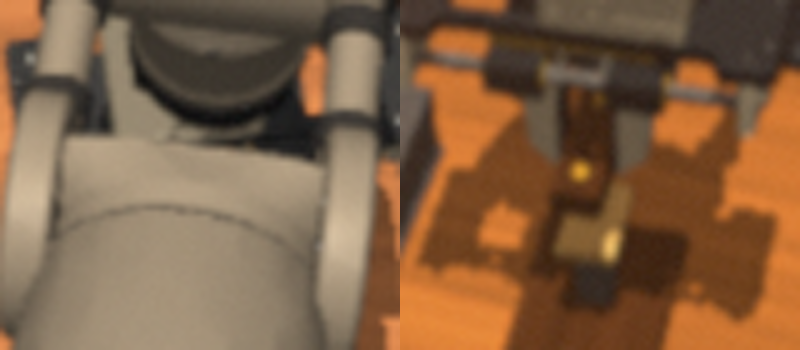

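Seen from behind, the handle is centred above the pad. I lower it.

```bash
python3 shift.py '[[0,1,0,10,0],[0,1,0,20,0],[0,1,0,30,0],[0,1,0,33,0],[0,1,0,33,0]]'; python3 shift.py '[[0,0,0,1.5,0],[0,0,0,1.5,0]]'; python3 plan.py 671 -14.2 74 0.13
```

```text
time: 18.12
tool_pos: [671.3, -14.5, 256.3]
tcp_rot: [-3.141, 0.001, 0.13]
contact_force: [-0.0, 0.1, -1.2]
grip_width: 25.4
finger_force: 30.0
time: 18.38
tool_pos: [671.4, -14.5, 255.3]
tcp_rot: [3.142, -0.0, 0.13]
contact_force: [1.0, 0.0, -2.4]
grip_width: 25.7
finger_force: 30.0
t18.38 [671.4 -14.5 255.3] yaw 0.130 F [ 1.   0.  -2.4] w 25.7 ff 30.0
shift dx -0.3 dy -0.3 dz 3.3 turn -0.000 rows>=0.1
```

```bash
python3 shift.py '[[0,0,0,1.5,0],[0,0,0,1.5,0]]'; python3 shift.py '[[0,0,0,1.5,0],[0,0,0,1.5,0]]'; python3 plan.py 671 -14.2 74 0.13
```

```text
time: 18.62
tool_pos: [671.3, -14.5, 253.6]
tcp_rot: [-3.141, 0.0, 0.13]
contact_force: [0.3, -0.8, -0.6]
grip_width: 25.6
finger_force: 30.0
time: 18.88
tool_pos: [671.3, -14.4, 252.0]
tcp_rot: [-3.141, 0.0, 0.13]
contact_force: [0.1, -0.1, -1.2]
grip_width: 26.1
finger_force: 30.0
t18.88 [671.3 -14.4 252. ] yaw 0.130 F [ 0.1 -0.1 -1.2] w 26.1 ff 30.0
shift dx -0.2 dy -0.3 dz -0.0 turn -0.000 rows>=0.0
```

```bash
python3 shift.py '[[0,0,0,1,0],[0,0,0,1,0],[0,0,0,1,0]]'; python3 plan.py
```

```text
time: 19.25
tool_pos: [671.4, -14.5, 251.2]
tcp_rot: [-3.142, -0.0, 0.13]
contact_force: [0.4, -0.3, -0.9]
grip_width: 25.7
finger_force: 30.0
t19.25 [671.4 -14.5 251.2] yaw 0.130 F [ 0.4 -0.3 -0.9] w 25.7 ff 30.0
```

```bash
python3 shift.py '[[0,0,0,1,0],[0,0,0,1,0],[0,0,0,1,0]]';python3 shift.py '[[0,0,0,0.7,0],[0,0,0,0.7,0],[0,0,0,0.7,0]]'
```

```text
time: 19.62
tool_pos: [671.3, -14.5, 251.2]
tcp_rot: [3.141, -0.001, 0.13]
contact_force: [-2.7, -0.1, 4.8]
grip_width: 25.8
finger_force: 30.0
time: 20.0
tool_pos: [671.2, -14.4, 251.2]
tcp_rot: [3.141, -0.001, 0.13]
contact_force: [-4.8, 0.7, 9.0]
grip_width: 25.8
finger_force: 30.0
```

```bash
python3 shift.py '[[0,0,0,-1.2,0],[0,0,0,-1.2,0],[28,0,0,-1.2,0],[34,0,0,-1.2,0],[44,0,0,-1.2,0]]';python3 shift.py '[[50,0,0,0,0],[50,0,0,-15,0],[50,0,0,-50,0],[50,0,0,-90,0],[50,0,0,-120,0]]'; python3 shift.py '[[90,-60,0,-10,0],[90,-120,0,-10,0],[90,-170,0,-10,0],[90,-220,0,0,0],[90,-220,0,0,0]]'
python3 - <<'E'
from h import *
o=bot.get_obs(); L=[]
for n in('top','scene'):
    c=cap(n); 
    u,v=map(int,proj(c,[660,-14,75])); im=c['color'][v-35:v+35,u-40:u+40]; print(u-40,v-35)
    L.append(cv2.resize(im,None,fx=5,fy=5,interpolation=2)[:,:,::-1])
cv2.imwrite('pics/t5.png',np.hstack(L)); from m import *; coasters(cap('top'))
E
```

```text
time: 20.62
tool_pos: [671.4, -14.5, 250.3]
tcp_rot: [-3.141, 0.0, 0.13]
contact_force: [0.2, -0.4, 0.1]
grip_width: 39.6
finger_force: 0.0
time: 21.25
tool_pos: [671.3, -14.4, 374.0]
tcp_rot: [3.141, -0.003, 0.13]
contact_force: [1.1, -0.3, 0.5]
grip_width: 50.1
finger_force: 0.0
time: 21.88
tool_pos: [449.9, -42.7, 371.0]
tcp_rot: [-3.141, 0.002, 0.129]
contact_force: [0.1, -0.4, -0.0]
grip_width: 89.4
finger_force: 0.0
275 118
268 205
[ 355  136   47   47 1176] [375.  161.6] [ 652.3 -181.7]
[ 201  157   46   51 1032] [226.2 185.4] [589.5 231.4]
[197 162  15  23 111] [201.3 170.6] [631.8 300.5]
[ 286  181  102  107 2039] [330.6 234.8] [449.7 -53. ]
[200 233  23  23 410] [211.3 243.5] [431.  268.6]
[247 238  14  21 193] [253.8 247.8] [417.6 154.8]
[ 204  283  105  117 1202] [257.8 364.7] [116.4 142.9]
[339 295  20 105 704] [348.6 350.3] [147.3 -93.4]
```

View pics/t5.png

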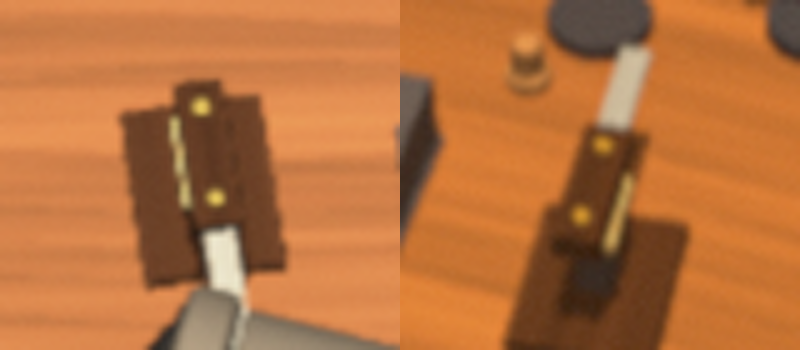

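The blade lies flat on the rest: its handle is along the pad, with rivets at (200,105) and (216,197) in the crop. Now I refine the sound dispenser's centre and coaster positions with both cameras.

```bash
cat > d.py <<'E'
from h import *
def white(c,X):
    u,v=map(int,proj(c,X)); hsv=cv2.cvtColor(c['color'],cv2.COLOR_RGB2HSV)
    m=((hsv[:,:,1]<70)&(hsv[:,:,2]>170)).astype('uint8'); r=np.zeros_like(m); r[v-18:v+19,u-22:u+23]=m[v-18:v+19,u-22:u+23]
    n,l,s,ce=cv2.connectedComponentsWithStats(r); i=1+np.argmax(s[1:,4])
    h=cv2.convexHull(cv2.findContours((l==i).astype('uint8'),0,1)[0][0]).reshape(-1,2)
    w=np.array([pt(c,*p,X[2])[:2] for p in h],'float32')
    return w, cv2.minEnclosingCircle(w), s[i]
def dark(c,X,r=20):
    u,v=map(int,proj(c,X)); hsv=cv2.cvtColor(c['color'],cv2.COLOR_RGB2HSV)
    m=((hsv[:,:,1]<110)&(hsv[:,:,2]<120)).astype('uint8'); q=np.zeros_like(m); q[v-r:v+r+1,u-r:u+r+1]=m[v-r:v+r+1,u-r:u+r+1]
    n,l,s,ce=cv2.connectedComponentsWithStats(q); i=1+np.argmax(s[1:,4]); return pt(c,*ce[i],X[2])[:2],s[i]
E
python3 - <<'E'
from d import *
for n in('top','scene'):
    c=cap(n)
    w,e,s=white(c,[600,243,95]); print(n,'L',e,s)
    w,e,s=white(c,[658,-188,95]); print(n,'R',e,s)
    for X in((431,268.7,6),(437,38.4,6),(476,-85.6,6),(422.7,-160,6)): print(*dark(c,X,14))
    if n=='top': print('handle',pt(c,275+41.3,118+30,88),'pad left edge',pt(c,275+34,118+22.5,70),pt(c,275+37,118+41.5,70))
E
```

```text
top L ((599.933837890625, 243.82110595703125), 33.058677673339844) [203 163  26  26 502]
top R ((658.4009399414062, -187.476318359375), 33.263092041015625) [370 140  25  24 477]
[431.33609797 269.93116937] [200 233  23  23 412]
[439.42349449  36.6474169 ] [286 226  26  29 390]
[451.9918628  -78.03651679] [328 227  29  13 218]
[ 430.48056888 -158.34215898] [355 230  28  29 334]
handle [671.81303571 -15.97972444  88.        ] pad left edge [697.69791292   2.68703694  70.        ] [645.47696306  -4.54939042  70.        ]
scene L ((602.2920532226562, 245.19342041015625), 32.48925018310547) [403 235  23  19 329]
scene R ((661.5299072265625, -185.1865234375), 32.02312469482422) [235 213  25  16 271]
[433.80087599 271.61580826] [419 218  21  20 252]
[437.8747149   39.49828263] [342 202  19  15 223]
[475.54222759 -85.75890445] [298 201  20  15 235]
[ 423.16810311 -164.94766765] [282 185  18  14 155]
```

```bash
python3 plan.py 437.5 38.6 60 0.215; python3 shift.py '[[92,-2,-30,20,-0.085],[92,-2,-60,60,-0.085],[92,-2,-82,110,-0.085],[92,-2,-82,133,-0.085],[92,-2,-82,133,-0.085]]';  python3 plan.py 437.5 38.6 2.5 0.215
```

```text
t22.12 [454.3 -43.  371.3] yaw 0.130 F [-0.9 -0.4 -0.9] w 90.0 ff 0.0
shift dx -6.1 dy -83.1 dz 133.3 turn -0.085 rows>=2.5
time: 22.75
tool_pos: [441.0, 38.5, 236.3]
tcp_rot: [-3.141, 0.003, 0.216]
contact_force: [-0.6, -0.6, -0.1]
grip_width: 91.5
finger_force: 0.0
t22.75 [441.   38.5 236.3] yaw 0.216 F [-0.6 -0.6 -0.1] w 91.5 ff 0.0
shift dx -3.4 dy -0.8 dz 55.8 turn 0.001 rows>=0.9
```

```bash
python3 shift.py '[[92,-3.5,-0.8,15,0],[92,-3.5,-0.8,40,0],[92,-3.5,-0.8,55,0],[92,-3.5,-0.8,55,0]]'; python3 plan.py 437.5 38.6 2.5 0.215; python3 shift.py '[[60,0,0,0,0],[0,0,0,0,0],[0,0,0,0,0],[0,0,0,0,0],[0,0,0,0,0]]'
```

```text
time: 23.25
tool_pos: [437.8, 37.9, 183.0]
tcp_rot: [3.142, -0.0, 0.214]
contact_force: [-0.3, -0.4, 0.7]
grip_width: 91.8
finger_force: 0.0
t23.25 [437.8  37.9 183. ] yaw 0.214 F [-0.3 -0.4  0.7] w 91.8 ff 0.0
shift dx -0.2 dy -0.7 dz 2.5 turn -0.001 rows>=0.0
time: 23.88
tool_pos: [437.2, 38.2, 183.1]
tcp_rot: [3.142, -0.001, 0.215]
contact_force: [-0.4, 0.8, 7.9]
grip_width: 62.9
finger_force: 30.0
```

```bash
python3 shift.py '[[0,0,0,-10,0],[0,0,0,-50,0],[0,0,0,-110,0],[0,0,0,-170,0],[0,0,0,-195,0]]'; python3 plan.py 600.5 243.8 180 0.215
```

```text
time: 24.5
tool_pos: [437.0, 38.1, 381.5]
tcp_rot: [3.14, -0.006, 0.215]
contact_force: [0.6, -0.6, -2.7]
grip_width: 62.9
finger_force: 30.0
t24.50 [437.   38.1 381.5] yaw 0.215 F [ 0.6 -0.6 -2.7] w 62.9 ff 30.0
shift dx 203.6 dy -166.1 dz 23.5 turn -0.000 rows>=4.2
```

```bash
python3 shift.py '[[0,45,-37,0,0],[0,90,-73,0,0],[0,135,-110,5,0],[0,175,-143,10,0],[0,203.5,-166,15,0]]'; python3 shift.py '[[0,0,0,3,0],[0,0,0,3,0]]'; python3 plan.py 600.5 243.8 170 0.215
python3 - <<'E'
from h import *
o=bot.get_obs(); c=cap('scene'); X=o['tool_pos'].copy(); X[2]-=178+5
u,v=map(int,proj(c,X)); print(u-50,v-40,proj(c,X)); im=c['color'][v-40:v+50,u-50:u+50]
cv2.imwrite('pics/t6.png',cv2.resize(im,None,fx=6,fy=6,interpolation=2)[:,:,::-1])
E
```

```text
time: 25.12
tool_pos: [601.0, 245.6, 362.3]
tcp_rot: [-3.142, 0.001, 0.216]
contact_force: [0.3, 0.3, -0.4]
grip_width: 62.7
finger_force: 30.0
time: 25.38
tool_pos: [599.9, 243.3, 359.2]
tcp_rot: [3.141, 0.002, 0.215]
contact_force: [-0.3, -0.7, -1.7]
grip_width: 62.7
finger_force: 30.0
t25.38 [599.9 243.3 359.2] yaw 0.215 F [-0.3 -0.7 -1.7] w 62.7 ff 30.0
shift dx 0.7 dy -0.4 dz 11.2 turn -0.000 rows>=0.2
367 180 (np.float64(417.1044608314245), np.float64(220.00706123602023))
```

View pics/t6.png

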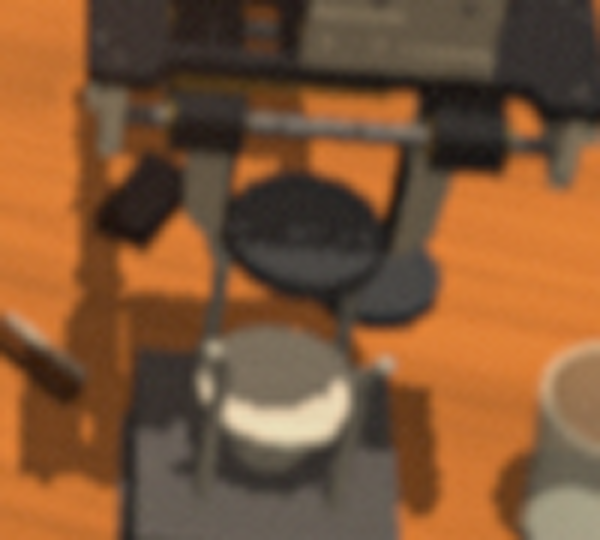

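The coaster is held level between the fingers, at (303,235) in the crop, as predicted above the platform. I lower it between the rods.

```bash
python3 shift.py '[[0,1,-0.5,8,0],[0,1,-0.5,18,0],[0,1,-0.5,28,0],[0,1,-0.5,38,0],[0,1,-0.5,48,0]]'; python3 shift.py '[[0,0,0,8,0],[0,0,0,16,0],[0,0,0,24,0],[0,0,0,32,0],[0,0,0,35,0]]'; python3 plan.py 601 244 98 0.215
```

```text
time: 26.05
tool_pos: [601.3, 244.4, 310.8]
tcp_rot: [-3.142, 0.0, 0.215]
contact_force: [0.9, -0.5, -1.6]
grip_width: 63.0
finger_force: 30.0
time: 26.68
tool_pos: [601.2, 244.4, 276.0]
tcp_rot: [-3.142, 0.001, 0.215]
contact_force: [-0.6, -0.7, -0.5]
grip_width: 62.6
finger_force: 30.0
t26.68 [601.2 244.4 276. ] yaw 0.215 F [-0.6 -0.7 -0.5] w 62.6 ff 30.0
shift dx -0.3 dy 0.3 dz 0.0 turn -0.000 rows>=0.0
```

```bash
python3 shift.py '[[66,0,0,0,0],[75,0,0,0,0],[88,0,0,0,0],[88,0,0,0,0],[88,0,0,-5,0]]'; python3 shift.py '[[88,0,0,-30,0],[88,0,0,-70,0],[88,0,0,-110,0],[88,0,0,-110,0]]'; python3 plan.py 431.7 269.3 60 0.215
python3 - <<'E'
from d import *
c=cap('scene'); u,v=map(int,proj(c,[601,244,100])); im=c['color'][v-30:v+30,u-40:u+40]
cv2.imwrite('pics/t7.png',cv2.resize(im,None,fx=6,fy=6,interpolation=2)[:,:,::-1])
for X in((476,-85.6,12),(422.7,-160,12)): print(*dark(cap('top'),X,14))
E
```

```text
time: 27.3
tool_pos: [601.2, 244.4, 281.6]
tcp_rot: [-3.142, 0.001, 0.215]
contact_force: [0.3, 0.5, -0.3]
grip_width: 87.6
finger_force: 0.0
time: 27.8
tool_pos: [601.6, 244.5, 396.3]
tcp_rot: [-3.141, -0.008, 0.215]
contact_force: [0.5, -0.5, -0.5]
grip_width: 88.0
finger_force: 0.0
t27.80 [601.6 244.5 396.3] yaw 0.215 F [ 0.5 -0.5 -0.5] w 88.0 ff 0.0
shift dx -160.8 dy -60.4 dz 158.3 turn -0.000 rows>=3.7
[475.67829486 -85.46758277] [332 214  22  23 381]
[ 422.39602706 -159.9968748 ] [360 234  22  22 384]
```

View pics/t7.png

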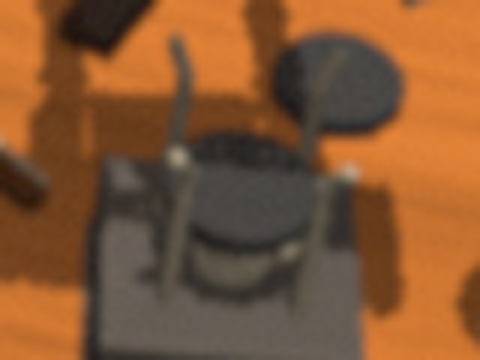

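The first coaster sits flat between the rods. Now the second.

```bash
python3 shift.py '[[90,-55,-20,10,0],[90,-110,-40,30,0],[90,-160,-60,70,0],[90,-160.5,-60,120,0],[90,-160.5,-60,158,0]]'; python3 shift.py '[[92,0,0,0,0],[92,0,0,0,0]]'; python3 plan.py 431.7 269.3 2.5 0.215
python3 -c "
from d import *
for n in('top','scene'): print(dark(cap(n),(431,269,12),14))"
```

```text
time: 28.58
tool_pos: [429.9, 268.6, 231.1]
tcp_rot: [3.141, 0.004, 0.216]
contact_force: [0.6, -0.1, -0.2]
grip_width: 90.2
finger_force: 0.0
time: 28.82
tool_pos: [432.2, 268.9, 234.3]
tcp_rot: [-3.141, -0.001, 0.215]
contact_force: [0.4, 0.6, 0.1]
grip_width: 91.8
finger_force: 0.0
t28.82 [432.2 268.9 234.3] yaw 0.215 F [0.4 0.6 0.1] w 91.8 ff 0.0
shift dx -0.4 dy -0.5 dz 53.8 turn -0.000 rows>=0.9
(array([434.35708906, 268.03037073]), array([197, 229,  29,  29, 602], dtype=int32))
(array([440.41968759, 271.67243597]), array([419, 218,  21,  20, 259], dtype=int32))
```

```bash
python3 shift.py '[[92,0,-0.5,15,0],[92,0,-0.5,35,0],[92,0,-0.5,53,0],[92,0,-0.5,53,0]]'; python3 shift.py '[[60,0,0,0,0],[0,0,0,0,0],[0,0,0,0,0],[0,0,0,0,0],[0,0,0,0,0]]'; python3 shift.py '[[0,0,0,-10,0],[0,0,0,-50,0],[0,0,0,-110,0],[0,0,0,-170,0],[0,0,0,-190,0]]'; python3 plan.py 601.2 244.4 175 0.215
```

```text
time: 29.42
tool_pos: [431.4, 269.2, 179.8]
tcp_rot: [3.141, 0.002, 0.215]
contact_force: [-0.1, -0.1, 0.3]
grip_width: 91.7
finger_force: 0.0
time: 30.05
tool_pos: [431.7, 269.4, 181.1]
tcp_rot: [-3.141, -0.001, 0.215]
contact_force: [-0.9, 0.9, 4.3]
grip_width: 62.7
finger_force: 30.0
time: 30.68
tool_pos: [431.7, 269.3, 375.1]
tcp_rot: [-3.14, -0.007, 0.215]
contact_force: [1.5, 0.6, -1.3]
grip_width: 62.8
finger_force: 30.0
t30.68 [431.7 269.3 375.1] yaw 0.215 F [ 1.5  0.6 -1.3] w 62.8 ff 30.0
shift dx 160.2 dy 60.5 dz 22.1 turn -0.000 rows>=2.8
```

```bash
python3 shift.py '[[0,45,17,0,0],[0,90,34,0,0],[0,135,51,5,0],[0,160,60.5,10,0],[0,160,60.5,15,0]]'; python3 shift.py '[[0,0,0,0,0],[0,0,0,0,0]]'; python3 plan.py 601.2 244.4 103 0.215
```

```text
time: 31.3
tool_pos: [601.9, 243.4, 354.8]
tcp_rot: [3.141, 0.001, 0.213]
contact_force: [-0.4, 0.2, -1.3]
grip_width: 63.0
finger_force: 30.0
time: 31.55
tool_pos: [599.9, 244.7, 356.2]
tcp_rot: [-3.141, 0.0, 0.216]
contact_force: [-0.2, -0.9, -0.7]
grip_width: 62.9
finger_force: 30.0
t31.55 [599.9 244.7 356.2] yaw 0.216 F [-0.2 -0.9 -0.7] w 62.9 ff 30.0
shift dx 1.2 dy 0.6 dz 75.2 turn 0.001 rows>=1.2
```

```bash
python3 shift.py '[[0,1.2,0.5,12,0],[0,1.2,0.5,24,0],[0,1.2,0.5,36,0],[0,1.2,0.5,46,0],[0,1.2,0.5,54,0]]'; python3 shift.py '[[0,0,0,7,0],[0,0,0,14,0],[0,0,0,21,0],[0,0,0,21,0]]'; python3 plan.py 601.2 244.4 103 0.215
```

```text
time: 32.17
tool_pos: [602.1, 244.0, 300.7]
tcp_rot: [-3.142, 0.001, 0.215]
contact_force: [-0.4, 0.1, -0.8]
grip_width: 63.0
finger_force: 30.0
time: 32.67
tool_pos: [602.0, 244.0, 280.2]
tcp_rot: [-3.142, 0.001, 0.215]
contact_force: [-0.6, 0.7, -1.1]
grip_width: 63.0
finger_force: 30.0
t32.67 [602.  244.  280.2] yaw 0.215 F [-0.6  0.7 -1.1] w 63.0 ff 30.0
shift dx -0.7 dy -0.5 dz -0.8 turn -0.000 rows>=0.0
```

```bash
python3 shift.py '[[66,0,0,0,0],[75,0,0,0,0],[88,0,0,0,0],[88,0,0,0,0],[88,0,0,-5,0]]'; python3 shift.py '[[88,0,0,-30,0],[88,0,0,-70,0],[88,0,0,-110,0],[88,0,0,-110,0]]'; python3 shift.py '[[90,-40,45,0,0],[90,-80,90,0,0],[90,-120,135,0,0],[90,-160,180,0,0],[90,-160,180,0,0]]'; python3 plan.py 475.7 -85.6 60 0.215
python3 - <<'E'
from d import *
c=cap('top')
for X in((476,-85.6,12),(422.7,-160,12)): print(*dark(c,X,14))
print(dark(c,(601,244,114),14)); c=cap('scene');print(dark(c,(601,244,114),14))
for X in((476,-85.6,12),(422.7,-160,12)): print(*dark(c,X,14))
E
```

```text
time: 33.3
tool_pos: [602.0, 244.0, 285.5]
tcp_rot: [-3.142, 0.001, 0.215]
contact_force: [1.1, 0.5, 0.0]
grip_width: 88.0
finger_force: 0.0
time: 33.8
tool_pos: [602.4, 244.2, 400.3]
tcp_rot: [-3.141, -0.008, 0.215]
contact_force: [0.1, -0.4, -0.1]
grip_width: 88.2
finger_force: 0.0
time: 34.42
tool_pos: [482.4, 31.5, 395.3]
tcp_rot: [3.142, 0.002, 0.21]
contact_force: [0.6, 0.4, -0.6]
grip_width: 89.9
finger_force: 0.0
t34.42 [482.4  31.5 395.3] yaw 0.210 F [ 0.6  0.4 -0.6] w 89.9 ff 0.0
shift dx -31.0 dy 113.1 dz 157.3 turn -0.005 rows>=3.1
[482.55880914 -80.65009935] [328 210  26  27 521]
[ 422.48532038 -159.84098847] [359 233  23  23 396]
(array([601.15736876, 243.35083002]), array([199, 159,  29,  29, 696], dtype=int32))
(array([617.44895038, 244.49587602]), array([399, 225,  29,  28, 533], dtype=int32))
[483.46652122 -84.06721372] [298 201  19  15 213]
[ 429.06951969 -157.73675423] [282 186  19  13 195]
```

```bash
python3 shift.py '[[92,-10,40,0,-0.005],[92,-20,80,40,-0.005],[92,-31,113,90,-0.005],[92,-31,113,140,-0.005],[92,-31,113,157,-0.005]]'; python3 shift.py '[[92,0,0,0,0],[92,0,0,0,0]]'; python3 plan.py 475.7 -85.6 2.5 0.215
```

```text
time: 35.15
tool_pos: [477.7, -82.0, 235.3]
tcp_rot: [-3.138, 0.004, 0.22]
contact_force: [0.2, -0.2, -0.1]
grip_width: 91.8
finger_force: 0.0
time: 35.4
tool_pos: [478.8, -82.3, 239.2]
tcp_rot: [3.141, -0.001, 0.221]
contact_force: [0.1, 0.7, 0.1]
grip_width: 92.2
finger_force: 0.0
t35.40 [478.8 -82.3 239.2] yaw 0.221 F [0.1 0.7 0.1] w 92.2 ff 0.0
shift dx -3.7 dy 2.5 dz 58.7 turn 0.006 rows>=0.9
```

```bash
python3 shift.py '[[92,-3.7,2.5,15,0.006],[92,-3.7,2.5,35,0.006],[92,-3.7,2.5,58,0.006],[92,-3.7,2.5,58,0.006]]'; python3 plan.py 475.7 -85.6 2.5 0.215;python3 shift.py '[[60,0,0,0,0],[0,0,0,0,0],[0,0,0,0,0],[0,0,0,0,0],[0,0,0,0,0]]'; python3 shift.py '[[0,0,0,-10,0],[0,0,0,-50,0],[0,0,0,-110,0],[0,0,0,-170,0],[0,0,0,-190,0]]'; python3 plan.py 601.2 244.4 180 0.215
```

```text
time: 35.9
tool_pos: [475.0, -85.8, 180.6]
tcp_rot: [-3.141, 0.001, 0.214]
contact_force: [0.2, -0.4, 0.8]
grip_width: 91.9
finger_force: 0.0
t35.90 [475.  -85.8 180.6] yaw 0.214 F [ 0.2 -0.4  0.8] w 91.9 ff 0.0
shift dx 0.7 dy -0.0 dz 0.1 turn -0.001 rows>=0.0
time: 36.52
tool_pos: [475.1, -86.1, 181.2]
tcp_rot: [3.141, -0.001, 0.214]
contact_force: [-0.4, -0.2, 5.9]
grip_width: 63.0
finger_force: 30.0
time: 37.15
tool_pos: [475.0, -86.2, 375.0]
tcp_rot: [3.138, -0.006, 0.214]
contact_force: [0.6, 0.1, -1.4]
grip_width: 62.8
finger_force: 30.0
t37.15 [475.  -86.2 375. ] yaw 0.214 F [ 0.6  0.1 -1.4] w 62.8 ff 30.0
shift dx 193.5 dy -296.3 dz 17.0 turn -0.001 rows>=5.7
```

```bash
python3 shift.py '[[0,33,-50,0,0],[0,66,-101,0,0],[0,99,-151,0,0],[0,132,-202,5,0],[0,163,-250,10,0]]'; python3 shift.py '[[0,15,-23,0,0],[0,30,-46,0,0],[0,30,-46,0,0],[0,30,-46,0,0]]'; python3 plan.py 601.2 244.4 110 0.215
```

```text
time: 37.78
tool_pos: [581.3, 194.7, 360.9]
tcp_rot: [3.141, -0.0, 0.214]
contact_force: [0.5, -0.5, -0.7]
grip_width: 63.0
finger_force: 30.0
time: 38.28
tool_pos: [600.4, 243.6, 360.6]
tcp_rot: [3.141, 0.001, 0.214]
contact_force: [-0.1, 0.3, -0.9]
grip_width: 63.2
finger_force: 30.0
t38.27 [600.4 243.6 360.6] yaw 0.214 F [-0.1  0.3 -0.9] w 63.2 ff 30.0
shift dx 1.0 dy -0.6 dz 72.6 turn -0.001 rows>=1.2
```

```bash
python3 shift.py '[[0,1,-0.5,12,0],[0,1,-0.5,24,0],[0,1,-0.5,36,0],[0,1,-0.5,46,0],[0,1,-0.5,54,0]]'; python3 shift.py '[[0,0,0,6,0],[0,0,0,12,0],[0,0,0,18.5,0],[0,0,0,18.5,0]]'; python3 shift.py '[[66,0,0,0,0],[75,0,0,0,0],[88,0,0,0,0],[88,0,0,0,0],[88,0,0,-5,0]]'; python3 shift.py '[[88,0,0,-30,0],[88,0,0,-70,0],[88,0,0,-110,0],[88,0,0,-110,0]]'; python3 plan.py
python3 - <<'E'
from d import *
c=cap('top')
print(dark(c,(422.7,-160,12),14),dark(c,(601,244,121),14)); c=cap('scene');print(dark(c,(601,244,121),14))
print(dark(c,(422.7,-160,6),14))
E
```

```text
time: 38.9
tool_pos: [601.5, 244.7, 305.8]
tcp_rot: [3.142, 0.001, 0.214]
contact_force: [0.1, 0.3, -1.3]
grip_width: 62.6
finger_force: 30.0
time: 39.4
tool_pos: [601.5, 244.7, 287.7]
tcp_rot: [-3.142, 0.001, 0.214]
contact_force: [-1.2, -0.1, -0.3]
grip_width: 63.1
finger_force: 30.0
time: 40.02
tool_pos: [601.5, 244.7, 293.0]
tcp_rot: [-3.142, 0.001, 0.214]
contact_force: [-0.7, -0.4, 0.7]
grip_width: 87.8
finger_force: 0.0
time: 40.52
tool_pos: [601.8, 244.9, 407.8]
tcp_rot: [-3.141, -0.008, 0.214]
contact_force: [0.3, 1.0, -0.5]
grip_width: 87.6
finger_force: 0.0
t40.52 [601.8 244.9 407.8] yaw 0.214 F [ 0.3  1.  -0.5] w 87.6 ff 0.0
(array([ 422.37535003, -160.07212558]), array([360, 234,  22,  22, 385], dtype=int32)) (array([604.46576169, 238.72337429]), array([199, 158,  29,  29, 667], dtype=int32))
(array([616.62396607, 244.68943069]), array([400, 222,  29,  29, 535], dtype=int32))
(array([ 422.47434246, -160.83493872]), array([282, 186,  19,  13, 191], dtype=int32))
```

Fourth coaster, unmoved at (422.5,-160).

```bash
python3 plan.py 422.5 -160 80 0.215; python3 shift.py '[[90,-20,55,0,0],[90,-45,110,0,0],[90,-80,160,0,0],[90,-115,210,0,0],[90,-150,260,10,0]]'; python3 plan.py 422.5 -160 80 0.215
```

```text
t40.62 [601.4 244.7 403.4] yaw 0.214 F [ 0.2  0.4 -0.1] w 87.7 ff 0.0
shift dx -260.7 dy 357.5 dz 145.4 turn -0.001 rows>=7.5
time: 41.25
tool_pos: [509.0, -42.7, 392.3]
tcp_rot: [-3.141, 0.001, 0.214]
contact_force: [1.4, -0.8, -0.1]
grip_width: 89.8
finger_force: 0.0
t41.25 [509.  -42.7 392.3] yaw 0.214 F [ 1.4 -0.8 -0.1] w 89.8 ff 0.0
shift dx -109.4 dy 96.2 dz 134.3 turn -0.001 rows>=3.2
```

```bash
python3 shift.py '[[92,-37,32,20,0],[92,-73,64,50,0],[92,-109,96,90,0],[92,-109,96,134,0],[92,-109,96,134,0]]'; python3 shift.py '[[92,0,0,0,0],[92,0,0,0,0]]'; python3 plan.py 422.5 -160 2.5 0.215
```

```text
time: 41.88
tool_pos: [422.4, -157.8, 256.2]
tcp_rot: [-3.136, 0.006, 0.212]
contact_force: [0.6, -0.4, -0.0]
grip_width: 92.2
finger_force: 0.0
time: 42.12
tool_pos: [424.7, -157.8, 260.5]
tcp_rot: [3.14, -0.002, 0.215]
contact_force: [-0.5, -0.3, 0.3]
grip_width: 92.0
finger_force: 0.0
t42.12 [ 424.7 -157.8  260.5] yaw 0.215 F [-0.5 -0.3  0.3] w 92.0 ff 0.0
shift dx -2.6 dy 1.6 dz 80.0 turn 0.000 rows>=1.3
```

```bash
python3 shift.py '[[92,-2.6,1.6,25,0],[92,-2.6,1.6,50,0],[92,-2.6,1.6,70,0],[92,-2.6,1.6,79.5,0],[92,-2.6,1.6,79.5,0]]'; python3 shift.py '[[60,0,0,0,0],[0,0,0,0,0],[0,0,0,0,0],[0,0,0,0,0],[0,0,0,0,0]]'; python3 shift.py '[[0,0,0,-10,0],[0,0,0,-50,0],[0,0,0,-110,0],[0,0,0,-170,0],[0,0,0,-195,0]]'; python3 plan.py 601.2 244.4 185 0.215
```

```text
time: 42.75
tool_pos: [422.1, -160.1, 180.0]
tcp_rot: [3.141, -0.0, 0.214]
contact_force: [-0.9, 0.6, -0.3]
grip_width: 91.8
finger_force: 0.0
time: 43.38
tool_pos: [421.9, -160.3, 180.0]
tcp_rot: [3.141, -0.001, 0.214]
contact_force: [-0.0, 0.6, 6.5]
grip_width: 63.2
finger_force: 30.0
time: 44.0
tool_pos: [421.8, -160.2, 378.5]
tcp_rot: [3.138, -0.004, 0.214]
contact_force: [-0.5, -0.2, -0.5]
grip_width: 63.1
finger_force: 30.0
t44.00 [ 421.8 -160.2  378.5] yaw 0.214 F [-0.5 -0.2 -0.5] w 63.1 ff 30.0
shift dx 261.2 dy -357.3 dz 15.5 turn -0.001 rows>=7.1
```

```bash
python3 shift.py '[[0,35,-48,0,0],[0,70,-96,0,0],[0,105,-144,0,0],[0,140,-192,0,0],[0,175,-240,0,0]]'; python3 shift.py '[[0,30,-40,0,0],[0,58,-80,5,0],[0,86,-117,10,0],[0,86,-117,10,0],[0,86,-117,10,0]]'; python3 plan.py 601.2 244.4 116 0.215
```

```text
time: 44.62
tool_pos: [542.1, 113.4, 375.0]
tcp_rot: [3.141, 0.0, 0.214]
contact_force: [1.0, -0.5, -1.0]
grip_width: 63.1
finger_force: 30.0
time: 45.25
tool_pos: [600.7, 243.8, 364.4]
tcp_rot: [3.141, 0.001, 0.214]
contact_force: [0.3, 0.3, -1.2]
grip_width: 63.1
finger_force: 30.0
t45.25 [600.7 243.8 364.4] yaw 0.214 F [ 0.3  0.3 -1.2] w 63.1 ff 30.0
shift dx 0.6 dy -0.5 dz 70.4 turn -0.001 rows>=1.1
```

```bash
python3 shift.py '[[0,0.6,-0.5,12,0],[0,0.6,-0.5,24,0],[0,0.6,-0.5,36,0],[0,0.6,-0.5,46,0],[0,0.6,-0.5,54,0]]'; python3 shift.py '[[0,0,0,6,0],[0,0,0,12,0],[0,0,0,17,0],[0,0,0,17,0]]'; python3 shift.py '[[66,0,0,0,0],[75,0,0,0,0],[88,0,0,0,0],[88,0,0,0,0],[88,0,0,-5,0]]'; python3 shift.py '[[88,0,0,-20,0],[88,0,0,-45,0],[88,0,0,-45,0],[40,0,0,-45,0],[0,0,0,-45,0]]';python3 shift.py '[[0,0,0,0,0],[0,0,0,0,0],[0,0,0,0,0],[0,0,0,0,0]]'; python3 plan.py 601.2 244.4 130 0.215
```

```text
time: 45.88
tool_pos: [601.5, 244.6, 309.8]
tcp_rot: [-3.142, 0.001, 0.214]
contact_force: [-0.4, 0.1, -1.0]
grip_width: 63.2
finger_force: 30.0
time: 46.38
tool_pos: [601.5, 244.7, 293.4]
tcp_rot: [-3.142, 0.0, 0.214]
contact_force: [-1.1, -0.3, 0.3]
grip_width: 63.1
finger_force: 30.0
time: 47.0
tool_pos: [601.5, 244.6, 298.5]
tcp_rot: [3.142, 0.001, 0.214]
contact_force: [-0.1, -0.1, -0.1]
grip_width: 87.7
finger_force: 0.0
time: 47.62
tool_pos: [601.4, 244.6, 342.4]
tcp_rot: [3.142, 0.002, 0.214]
contact_force: [-0.2, -0.4, -0.2]
grip_width: 72.3
finger_force: 0.0
time: 48.12
tool_pos: [601.6, 244.6, 343.7]
tcp_rot: [-3.142, -0.0, 0.214]
contact_force: [1.0, 0.8, -0.1]
grip_width: 32.4
finger_force: 0.0
t48.12 [601.6 244.6 343.7] yaw 0.214 F [ 1.   0.8 -0.1] w 32.4 ff 0.0
shift dx -0.4 dy 0.2 dz 35.7 turn -0.001 rows>=0.6
```

```bash
python3 shift.py '[[10,0,0,12,0],[10,0,0,24,0],[10,0,0,36,0],[10,0,0,36,0],[10,0,0,36,0]]'; python3 shift.py '[[10,0,0,5,0],[10,0,0,10,0],[10,0,0,15,0],[10,0,0,15,0]]';python3 shift.py '[[10,0,0,3,0],[10,0,0,6,0],[10,0,0,6,0],[10,0,0,6,0]]'
```

```text
time: 48.75
tool_pos: [601.7, 244.7, 307.8]
tcp_rot: [-3.142, -0.0, 0.214]
contact_force: [0.1, -0.3, 0.6]
grip_width: 10.2
finger_force: 0.0
time: 49.25
tool_pos: [601.6, 244.7, 292.5]
tcp_rot: [-3.142, -0.0, 0.214]
contact_force: [-0.8, 0.9, 2.0]
grip_width: 10.1
finger_force: 1.1
time: 49.75
tool_pos: [601.6, 244.7, 286.9]
tcp_rot: [-3.142, -0.0, 0.214]
contact_force: [0.5, -0.0, 3.2]
grip_width: 10.0
finger_force: 1.7
```

```bash
python3 shift.py '[[10,0,0,2,0],[10,0,0,4,0],[10,0,0,4,0],[10,0,0,4,0]]'; python3 shift.py '[[10,0,0,1.5,0],[10,0,0,1.5,0],[10,0,0,1.5,0]]'; python3 shift.py '[[10,0,0,1.5,0],[10,0,0,1.5,0],[10,0,0,1.5,0]]'
```

```text
time: 50.25
tool_pos: [601.6, 244.7, 282.8]
tcp_rot: [-3.142, -0.0, 0.214]
contact_force: [0.0, 0.6, 5.3]
grip_width: 10.2
finger_force: 2.2
time: 50.62
tool_pos: [601.6, 244.6, 281.3]
tcp_rot: [-3.141, -0.0, 0.214]
contact_force: [-0.7, 0.2, 5.0]
grip_width: 10.1
finger_force: 2.5
time: 51.0
tool_pos: [601.6, 244.7, 281.1]
tcp_rot: [-3.142, -0.001, 0.214]
contact_force: [-2.6, -1.0, 11.8]
grip_width: 9.9
finger_force: 5.9
```

The force jumped and z stopped at tip 103, so the pile is at the bottom stop. I let it rise gently and retreat.

```bash
python3 shift.py '[[10,0,0,0.5,0],[10,0,0,0.5,0],[10,0,0,0.5,0]]'; python3 shift.py '[[10,0,0,-3,0],[10,0,0,-7,0],[10,0,0,-11,0],[10,0,0,-15,0],[10,0,0,-19,0]]'; python3 shift.py '[[10,0,0,-4,0],[10,0,0,-12,0],[10,0,0,-40,0],[10,0,0,-80,0],[10,0,0,-120,0]]'; python3 shift.py '[[40,-50,40,0,0],[40,-100,80,0,0],[40,-140,130,0,0],[40,-170,180,0,0],[40,-170,180,0,0]]'; python3 shift.py '[[40,-50,0,0,0],[40,-60,40,0,0],[40,-60,90,0,0],[40,-60,140,0,0],[40,-60,140,0,0]]'
python3 - <<'E'
from h import *
c=cap('scene'); d=cap('top')
a=cv2.resize(c['color'][170:300,230:490],None,fx=3,fy=3,interpolation=2); b=cv2.resize(d['color'][120:220,185:445],None,fx=2.0,fy=2.0,interpolation=2)
b=cv2.copyMakeBorder(b,0,0,0,a.shape[1]-b.shape[1],0)
cv2.imwrite('pics/f.png',np.vstack([a,b])[:,:,::-1])
E
```

```text
time: 51.38
tool_pos: [601.6, 244.7, 281.0]
tcp_rot: [-3.142, -0.002, 0.214]
contact_force: [-3.5, -0.1, 13.8]
grip_width: 10.3
finger_force: 7.0
time: 52.0
tool_pos: [601.5, 244.6, 298.0]
tcp_rot: [-3.142, 0.001, 0.214]
contact_force: [0.8, 0.5, 0.6]
grip_width: 10.1
finger_force: 0.4
time: 52.62
tool_pos: [601.3, 244.6, 419.4]
tcp_rot: [-3.142, 0.001, 0.214]
contact_force: [1.0, -0.6, -0.5]
grip_width: 10.1
finger_force: 0.0
time: 53.25
tool_pos: [472.3, 29.6, 418.8]
tcp_rot: [3.141, 0.0, 0.209]
contact_force: [0.6, 0.1, -0.0]
grip_width: 40.2
finger_force: 0.0
time: 53.88
tool_pos: [445.5, -118.8, 418.0]
tcp_rot: [3.141, -0.0, 0.211]
contact_force: [-0.2, 0.7, 0.3]
grip_width: 40.1
finger_force: 0.0
```

View pics/f.png

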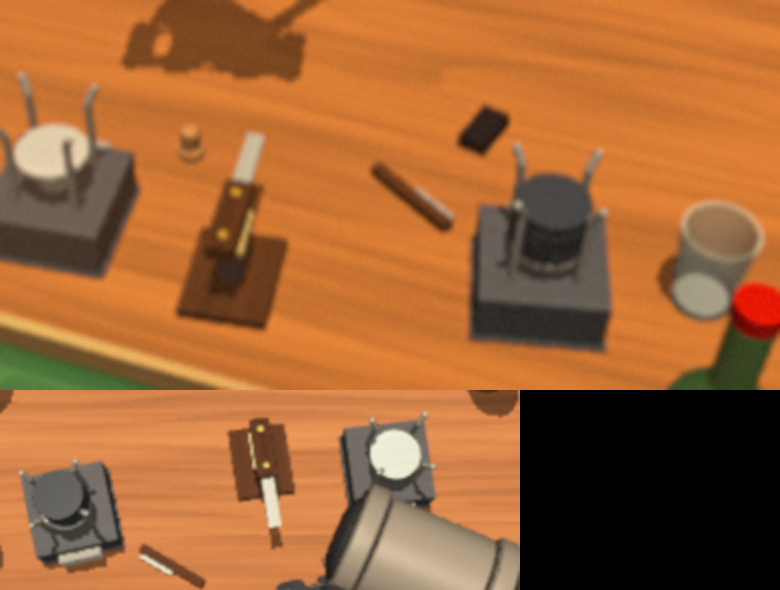

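The final picture shows the pile flat between the rods at (550,215), the blade on its rest at (235,220), no coasters left on the counter in view, and the other items where they were.

```bash
python3 -c "
from plant import bot, viewer
print(bot.close_job())"
```

```text
the job is handed in; nothing more can be done
None
```

The job is handed in: the left dispenser took the feeler blade about 40 mm in (the right one stopped it at about 12 mm); all four coasters are piled flat in the left one, pressed to the stop and let rise; the blade lies flat on its rest, and the last pictures show no object disturbed.

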